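# Square a tone-wood blank up to the router fence by pushing its corners

### The arm

A 6-joint arm with a two-finger parallel gripper is mounted at the origin on the work surface. World frame = base frame: x ahead of the robot, y to its left, z up, the work surface at z = 0. Lengths are in m, angles in degrees, forces in N, time in s.
With the tool pointing down it reaches from about 0.4 to 0.825 m from the base axis. Payload 7 kg.
Tool frame: the origin (TCP) lies midway between the tips of the shut fingers; the grasp point (between the pads) lies 19 mm behind it; z points along the fingers, y is the line along which they close (so a half turn about z gives the same grasp; the last joint's range is limited). The gripper opens to 88 mm and grips with 3 to 60 N. Pads are 19 mm wide; open, the fingers measure 130 mm over their backs; the gripper's body (78 mm by 193 mm) begins 47 mm behind the grasp point.
Start: joints at [-52.764, 20.546, 0.682, 0, -70.136, -16.507], TCP at [0.239, -0.631, 0.227] pointing down, gripper open.
Joint ranges: [-176.03, 176.03], [-82.01, 121.73], [-58.28, 71.71], [-173.87, 95.51], [-174.79, -0.11], [-173.66, 173.66]. Speed limits (degrees/s): [136.94, 136.94, 172.46, 180, 180, 180].

### API

Orientations are given as [roll, pitch, yaw] about the fixed x, y, z axes, in that order (R = Rz(yaw) Ry(pitch) Rx(roll)).
In Python, from plant import ctrl gives the robot as it stands.
- The arm moves only by the tool arm_command, never from a script. Its argument "steps" is a list of rows, each an object with "translation": the shift along the tool's x, y, z in mm, a list of three; "rotation": the turn, a rotation vector about the tool's x, y, z in units of 5 degrees (1.0 is 5 degrees), a list of three; "claw": the finger opening in mm, from 0 to 87.6. In form: [{"translation": [x, y, z], "rotation": [rx, ry, rz], "claw": claw}, ...]. A call has 1 to 5 rows; each row is the pose to reach, as a shift and turn from the pose commanded when the call began, along the tool's axes at that moment; what a row does not reach only later rows make up. A row lasts 1/10 s, in which the tool goes at most 50 mm and 8.59 degrees, less where a joint would pass 70% of its speed; a pose out of reach is approached as far as the arm can. A call with a gripper value outside its range is refused whole. The fingers move at their own pace and stop on an object; the grip force is fixed at half the most. Time passes only in rows, so rows that repeat a pose let the fingers close. It gives the time, the measured TCP pose, the force, the opening and the grip force at its end, in the units of the state.
- ctrl.get_obs(): the state, without advancing time (a new reading comes with each control period).
- ctrl.snapshot(name): name is "scene" or "top" or "wrist"; returns (picture, depth): 420x560x3 uint8, red, green, blue; 420x560 float32, m along the optical axis (not along the pixel's ray), 0 where there is no reading.
- ctrl.calibration(name): a dict with "vertical_fov" (degrees; the focal length in pixels is half the picture's height over the tangent of half this angle, whatever the lens; pixels are square), "cx", "cy" (the principal point, pixels), "rvec" (rotation vector, rad) and "tvec" (3), from world to camera coordinates, as OpenCV has them; the wrist camera has in their place "hand_eye" (4x4, takes a point from camera to tool coordinates, whose origin is the TCP and whose axes are the flange's). Camera axes: x right, y down, z forward; pixel columns grow to the right and rows downward; lengths in m; the calibration is good to about 2 mm. A picture is of the moment at which its call begins: read the wrist's pose just before it. calibration takes no time and is no camera call.
- ctrl.close_job(): hands the job in; it is judged then, once.
The state is a dict: "clock": time; "joint_pos": joint angles; "qvel": joint speeds; "tau": joint torques, N m; "tool_pos": TCP position; "orientation": TCP orientation; "force": force on the tool from outside, world axes, zero at the start; "moment": the same for the moment, N m; "opening": finger opening in m; "gripper_force": force on a finger pad.
Only numpy, scipy, OpenCV 4.12 (cv2) and the standard library are available. Lean on these libraries where they do the work, as an engineer would, in place of code of your own. Each camera call takes 0.05 s, during which the arm holds its last target. There are 200 camera calls.

### The job

The heavy dark wood blank stands crosswise on the grey mat: walk it round by pushing at its corners, without letting it knock against the fence while it is still askew, and once one of its two long sides faces the fence squarely, push that side flush against the fence, with no part of the blank past the fence's ends. Only push it with the fingers: do not lift or tip it, keep its middle on the mat, leave the tape, spanner, chisel and jar where they are, and finish with the hand clear of everything.

Things in the scene. Friction and masses are not known exactly. Their poses are not given: they have to be found in the camera images.
- blank: Loose dark hardwood block 110 (x) by 160 (y, long way) by 50 mm high, 0.75 to 0.97 kg; pale seam along its length on top. Origin: centre of the underside. Long sides at x = -55 and +55 mm: either may face the fence. Starts roughly end-on to it. Slides with dry friction (4 to 12 N), stays where left; pushed near one end it turns about a point past its middle, which moves about half as far.
- fence: Fixed straight fence, 360 mm long (y), 50 high, pale wood face on an aluminium bar, 40 thick; behind it a foot with two black knobs 42 high, to x = 85 mm. Place and yaw vary. Origin: on the bench at the foot of the working face, mid-length; x points square out of its back, away from the mat. Blank flush: its middle at x = -55 mm, its long way along y. Fence ends at y = -180 and 180.
- mat (a point): Middle of the flat grey mat on the bench in front of the fence face (no height to speak of; axes as the fence's): 250 mm in x, from the face back towards the robot, by 340 mm in y.
- tape: Bystander: yellow roll of tape lying flat, 92 mm across, 24 mm high, loose; origin centre of the underside. To be left alone.
- spanner: Bystander: steel spanner lying flat along its x, 160 mm long, loose; origin at its middle on the bench. To be left alone.
- chisel: Bystander: chisel with black round handle (25 mm thick, 110 mm long, towards its -x) and steel blade (towards +x), 230 mm long in all, loose; origin on the bench below the joint of handle and blade. To be left alone.
- jar: Bystander: blue closed jar, 64 mm across, 75 mm high, standing loose; origin centre of the underside. To be left alone.
Not all that is in view belongs to the job. There is more than one size of the blank; the job needs the middle-sized.

How it is judged:
By the outcome, as a careful person would: the job done as asked, in the order asked, and still so for the second after the job is handed in, with the robot touching nothing.
It also fails if it takes over 72 s, if anything falls off the work surface, if the arm or the gripper's body presses on something with over 40 N, if the wrist force passes 120 N, or if a joint passes its speed limit or range.

## Working session

There is one attempt and no reset: what is moved stays moved. The work goes in short steps, Python scripts to look and compute and a tool call to move; the robot and the scene stay as the last step left them, time stands still between calls to the robot, and variables do not carry over. Pictures are saved under pics/ and viewed, at most 10 in all, crops included, and the job is handed in when it is done.

Besides the shell and the picture viewer there is one more tool, called as name(argument=value, ...) on one line, values as JSON. arm_command: Moves the arm, as the interface text tells. Its arguments: {"type":"object","properties":{"steps":{"type":"array"}},"required":["steps"]}

```bash
mkdir -p pics; cat > h.py <<'E'
import numpy as np, cv2
from plant import ctrl
def cam(n):
    c=ctrl.calibration(n); f=210/np.tan(np.radians(c["vertical_fov"]/2))
    return c,f
def pts(n,d):
    c,f=cam(n); v,u=np.mgrid[0:420,0:560]
    P=np.stack([(u-c["cx"])/f*d,(v-c["cy"])/f*d,d],-1)
    R=cv2.Rodrigues(np.array(c["rvec"],float))[0]
    return (P-np.array(c["tvec"]).ravel())@R
def ray(n,uv,z):
    c,f=cam(n);R=cv2.Rodrigues(np.array(c["rvec"],float))[0];t=np.array(c["tvec"]).ravel()
    uv=np.atleast_2d(uv).astype(float)
    D=np.c_[(uv[:,0]-c["cx"])/f,(uv[:,1]-c["cy"])/f,np.ones(len(uv))]@R; o=-R.T@t
    return o+D*((z-o[2])/D[:,2])[:,None]
def save(n,fn):
    p,d=ctrl.snapshot(n); cv2.imwrite(fn,cv2.cvtColor(p,cv2.COLOR_RGB2BGR)); np.save(fn[:-4]+"_d.npy",d); return p,d
E
python3 - <<'E'
from h import *
for n in("top","scene"):
    p,d=save(n,f"pics/{n}0.png"); print(n,cam(n), d.min(),d.max())
o=ctrl.get_obs(); print(o)
E
```

```text
top ({'vertical_fov': 42.755778168983646, 'cx': 283.62113640877635, 'cy': 207.9686673200236, 'rvec': array([ 2.1144316 , -2.12545876,  0.18148564]), 'tvec': array([0.02456881, 0.47548152, 1.57041369])}, np.float64(536.4661525965288)) 0.0 2.379326
scene ({'vertical_fov': 56.44096245392333, 'cx': 287.0510714372684, 'cy': 215.5914162684373, 'rvec': array([ 1.32426927,  2.40460424, -0.75865647]), 'tvec': array([ 0.2422421 , -0.31337035,  1.27865699])}, np.float64(391.3124013561534)) 0.0 3.1833766
{'clock': 0.1, 'joint_pos': array([-5.27638016e+01,  2.05860488e+01,  6.41117514e-01, -1.69446816e-02,
       -7.01351511e+01, -1.65074602e+01]), 'qvel': array([ 0.00257362, -0.10360188,  0.06636404,  0.12633679,  0.04700133,
       -0.01562133]), 'tau': array([-1.51843884e-03, -5.84162557e+01,  2.93753690e+01,  7.01556444e+00,
        1.01882775e-02, -4.59843875e-05]), 'tool_pos': array([ 0.23874864, -0.63092487,  0.22574925]), 'orientation': array([ 1.79918692e+02, -7.48301777e-03, -1.59277025e+02]), 'force': array([ 0.39418355, -0.32317082,  0.25916244]), 'moment': array([-0.00618633, -0.00266801,  0.01379818]), 'gripper_force': 0.0, 'opening': 0.08757767568987128}
```

View pics/top0.png

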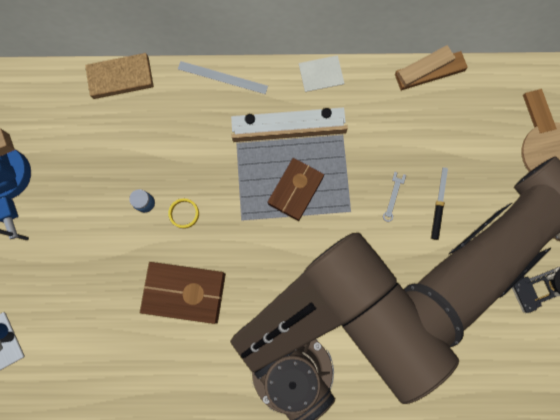

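View pics/scene0.png

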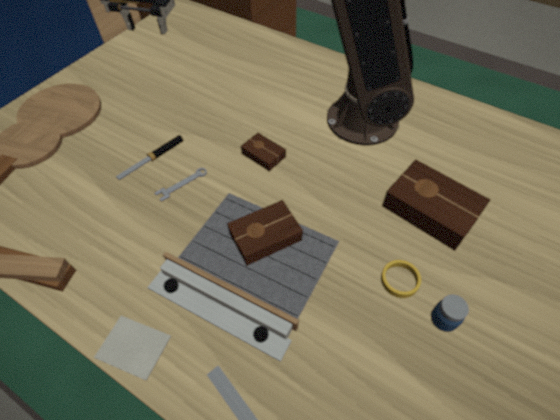

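The top view shows the blank on the mat at about (296,189), turned about 30° from end-on. The fence face runs along (233,138)–(347,130). The spanner is at (395,197), the chisel at (440,205), the tape at (184,213) and the jar at (141,201). The scene view also shows the small decoy at (263,151) and the large one at (436,203).

```bash
cat >> h.py <<'E'
def blank(p,d,box=(220,90,370,240)):
    W=pts("top",d); hsv=cv2.cvtColor(p,cv2.COLOR_RGB2HSV)
    x0,y0,x1,y1=box
    m=(W[...,2]>.04)&(W[...,2]<.06)&(d>0)&(p.sum(2)<330)&(p[...,0].astype(int)-p[...,2]>12)|((W[...,2]>.04)&(W[...,2]<.06)&(hsv[...,1]>110)&(d>0)&(p.sum(2)<400))
    k=np.zeros_like(m);k[y0:y1,x0:x1]=1; m=(m&k).astype(np.uint8)
    m=cv2.morphologyEx(m,cv2.MORPH_OPEN,np.ones((5,5)))
    cs=cv2.findContours(m,0,2)[0]; c=max(cs,key=cv2.contourArea)
    w=ray("top",c.reshape(-1,2),.05)[:,:2]
    r=cv2.minAreaRect((w*1000).astype(np.float32)); b=cv2.boxPoints(r)
    e1=b[1]-b[0];e2=b[2]-b[1]; L=e1 if np.hypot(*e1)>np.hypot(*e2) else e2
    return np.array(r[0]),r[1],np.degrees(np.arctan2(L[1],L[0])),b
def fr(F,a,xy): # world mm -> fence frame; a = world yaw of fence x axis
    c,s=np.cos(np.radians(a)),np.sin(np.radians(a)); D=np.atleast_2d(xy)-F
    return np.c_[D@[c,s],D@[-s,c]]
E
python3 - <<'E'
from h import *
p=cv2.cvtColor(cv2.imread("pics/top0.png"),4); d=np.load("pics/top0_d.npy"); W=pts("top",d)
print("blank",blank(p,d))
hs=cv2.cvtColor(p,cv2.COLOR_RGB2HSV)
# fence: points z .04-.06 in region
m=(W[...,2]>.043)&(W[...,2]<.058)&(d>0);k=np.zeros_like(m);k[100:150,220:360]=1;m&=k
Q=W[m][:,:2]*1000; r=cv2.minAreaRect(Q.astype(np.float32)); print("fence bar",r,cv2.boxPoints(r), np.median(W[m][:,2]))
c=max(cv2.findContours(m.astype(np.uint8),0,2)[0],key=cv2.contourArea)
w=ray("top",c.reshape(-1,2),.05)[:,:2]*1000; r=cv2.minAreaRect(w.astype(np.float32)); print(r,cv2.boxPoints(r))
# mat
g=(hs[...,1]<50)&(W[...,2]<.012)&(p.sum(2)<430)&(d>0);k[:]=0;k[125:230,225:365]=1;g&=k
g=cv2.morphologyEx(g.astype(np.uint8),cv2.MORPH_OPEN,np.ones((3,3)))
w=ray("top",np.argwhere(g)[:,::-1],0)[:,:2]*1000;r=cv2.minAreaRect(w.astype(np.float32));print("mat",r,cv2.boxPoints(r))
for n,b in dict(spanner=(380,165,410,225),chisel=(425,165,452,242),tape=(165,195,202,230),jar=(128,185,158,215)).items():
    x0,y0,x1,y1=b; w=W[y0:y1,x0:x1]; bg=np.median(p[y0:y1,x0:x1].reshape(-1,3),0)
    mm=(np.abs(p[y0:y1,x0:x1].astype(int)-bg).sum(-1)>90); print(n,w[mm].min(0).round(3),w[mm].max(0).round(3))
print("ground z check",np.median(W[200:215,355:370,2]))
E
```

```text
blank (array([536.81512451, -13.45818329]), (109.77926635742188, 160.1375274658203), np.float32(-29.628601), array([[ 440.07938 ,  -21.586845],
       [ 579.2786  , -100.75496 ],
       [ 633.5509  ,   -5.329521],
       [ 494.35162 ,   73.83859 ]], dtype=float32))
fence bar ((746.8653564453125, 6.7256927490234375), (78.54283142089844, 359.20068359375), 4.010162353515625) [[ 695.13     183.13994]
 [ 720.2501  -175.18132]
 [ 798.6007  -169.68855]
 [ 773.4806   188.6327 ]] 0.04777891136407775
((722.40087890625, 4.881256103515625), (31.738107681274414, 358.9529113769531), 4.177732944488525) [[ 693.499    182.72476]
 [ 719.6489  -175.27438]
 [ 751.30273 -172.96225]
 [ 725.15283  185.0369 ]]
mat ((584.70361328125, -5.715362548828125), (250.71533203125, 339.4037780761719), 4.397603511810303) [[ 446.70273  153.87482]
 [ 472.72726 -184.52972]
 [ 722.70447 -165.30554]
 [ 696.67993  173.099  ]]
spanner [ 0.459 -0.357 -0.006] [ 0.578 -0.306  0.006]
chisel [ 0.182 -0.471 -0.005] [0.494 0.003 1.631]
tape [ 0.422  0.284 -0.006] [0.507 0.37  0.032]
jar [ 0.471  0.421 -0.004] [0.524 0.472 0.076]
ground z check 0.00047427102009765316
```

arm_command(steps=[{"translation": [-37,30,0],"rotation": [0,0,0.8],"claw": 40},{"translation": [-75,60,0],"rotation": [0,0,1.6],"claw": 0},{"translation": [-112,90,0],"rotation": [0,0,2.5],"claw": 0},{"translation": [-150,120,0],"rotation": [0,0,3.32],"claw": 0},{"translation": [-187,150,0],"rotation": [0,0,3.32],"claw": 0}])

```text
clock: 0.6
tool_pos: [0.3612, -0.423, 0.2263]
orientation: [180.0, -0.0, -176.0]
force: [1.2, 0.6, 0.8]
opening: 0.0536
gripper_force: 0.0
```

arm_command(steps=[{"translation": [-27,40,0],"rotation": [0,0,0],"claw": 0},{"translation": [-54,80,0],"rotation": [0,0,0],"claw": 0},{"translation": [-82,120,0],"rotation": [0,0,0],"claw": 0},{"translation": [-109,160,0],"rotation": [0,0,0],"claw": 0},{"translation": [-137,200,0],"rotation": [0,0,0],"claw": 0}])

```text
clock: 1.1
tool_pos: [0.4833, -0.2135, 0.2266]
orientation: [180.0, 0.0, -175.9]
force: [1.7, -1.8, -0.5]
opening: 0.013
gripper_force: 0.0
```

arm_command(steps=[{"translation": [-27,40,0],"rotation": [0,0,0],"claw": 0},{"translation": [-54,80,10],"rotation": [0,0,0],"claw": 0},{"translation": [-82,120,20],"rotation": [0,0,0],"claw": 0},{"translation": [-109,160,30],"rotation": [0,0,0],"claw": 0},{"translation": [-137,200,40],"rotation": [0,0,0],"claw": 0}])

```text
clock: 1.6
tool_pos: [0.6056, -0.0042, 0.1861]
orientation: [180.0, -0.0, -175.9]
force: [1.0, -1.2, 0.8]
opening: 0.0005
gripper_force: 0.0
```

```bash
cat >> h.py <<'E'
F=np.array([707,3.8]);A=4.13
def where():
    o=ctrl.get_obs(); print("tcp fence",fr(F,A,o["tool_pos"][:2]*1000).round(1),"z",round(o["tool_pos"][2]*1000,1),"yaw",o["orientation"][2].round(2),"force f",fr([0,0],A,o["force"][:2]).round(1),o["force"][2].round(1),"t",o["clock"])
E
cat > w.py <<'E'
from h import *
import sys
where()
if len(sys.argv)>1:
    p,d=save("top",f"pics/{sys.argv[1]}.png"); c,s,a,b=blank(p,d); print("blank",fr(F,A,c).round(1),np.round(s,1),"ang",round(a-A,1)); print(fr(F,A,b).round(0).tolist())
E
python3 w.py
```

```text
tcp fence [[-101.7   -0.6]] z 186.1 yaw -175.86 force f [[ 0.9 -1.3]] 0.8 t 1.6
```

arm_command(steps=[{"translation": [-31,43,5],"rotation": [0,0,0],"claw": 0},{"translation": [-31,43,50],"rotation": [0,0,0],"claw": 0},{"translation": [-31,43,95],"rotation": [0,0,0],"claw": 0},{"translation": [-31,43,135],"rotation": [0,0,0],"claw": 0},{"translation": [-31,43,164],"rotation": [0,0,0],"claw": 0}])

```text
clock: 2.1
tool_pos: [0.6313, 0.0388, 0.0193]
orientation: [-180.0, -0.2, -175.9]
force: [-0.2, 0.2, 0.2]
opening: 0.0004
gripper_force: 0.0
```

```bash
python3 - <<'E'
from h import *
where()
p,d=save("scene","pics/s1.png"); cv2.imwrite("pics/s1c.png",cv2.resize(cv2.cvtColor(p,4)[150:340,150:370],None,fx=3,fy=3))
E
```

```text
tcp fence [[-73.   40.4]] z 19.3 yaw -175.87 force f [[-0.2  0.2]] 0.2 t 2.1
```

View pics/s1c.png

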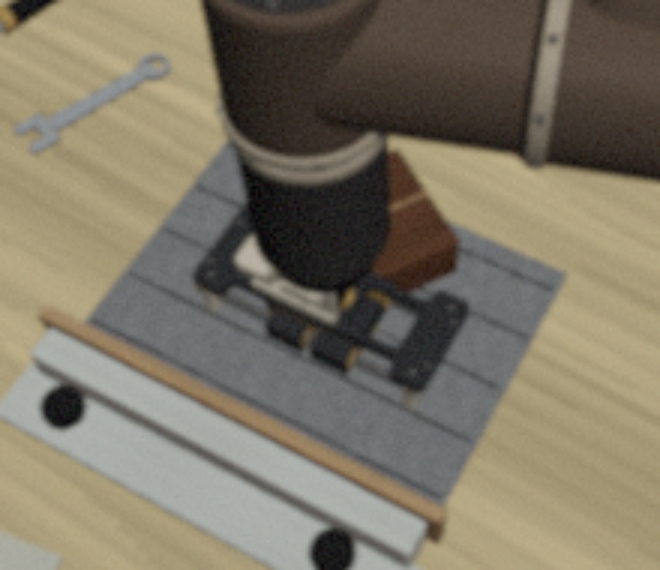

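The crop shows the gripper between blank and fence, with the shut fingers at about (315,340), clear of both. Next I push the upper-left end away from the fence and to the right.

arm_command(steps=[{"translation": [5,-8,0],"rotation": [0,0,0],"claw": 0},{"translation": [9,-15,0],"rotation": [0,0,0],"claw": 0},{"translation": [14,-22,0],"rotation": [0,0,0],"claw": 0},{"translation": [19,-29,0],"rotation": [0,0,0],"claw": 0},{"translation": [24,-36,0],"rotation": [0,0,0],"claw": 0}])

```text
clock: 2.65
tool_pos: [0.6133, 0.0012, 0.0246]
orientation: [179.9, 0.3, -175.9]
force: [5.0, 2.8, 2.6]
opening: 0.0004
gripper_force: 2.9
```

```bash
python3 w.py t2
```

```text
tcp fence [[-93.6   4.2]] z 24.6 yaw -175.86 force f [[5.2 2.4]] 2.6 t 2.65
blank [[-185.1  -14.9]] [109.5 161. ] ang -42.7
[[-281.0, -1.0], [-163.0, -110.0], [-89.0, -29.0], [-207.0, 80.0]]
```

arm_command(steps=[{"translation": [5,-6,0],"rotation": [0,0,0],"claw": 0},{"translation": [10,-12,0],"rotation": [0,0,0],"claw": 0},{"translation": [15,-17,0],"rotation": [0,0,0],"claw": 0},{"translation": [21,-22,0],"rotation": [0,0,0],"claw": 0},{"translation": [27,-26,0],"rotation": [0,0,0],"claw": 0}])

```text
clock: 3.2
tool_pos: [0.5891, -0.0264, 0.0244]
orientation: [180.0, 0.3, -175.8]
force: [6.1, 1.4, 3.8]
opening: 0.0004
gripper_force: 3.5
```

```bash
python3 w.py t3
```

```text
tcp fence [[-119.8  -21.6]] z 24.4 yaw -175.81 force f [[6.2 0.9]] 3.8 t 3.2
blank [[-210.1  -23.4]] [110.6 160. ] ang -55.6
[[-301.0, 11.0], [-210.0, -121.0], [-119.0, -58.0], [-210.0, 74.0]]
```

arm_command(steps=[{"translation": [-7,7,0],"rotation": [0,0,0],"claw": 0},{"translation": [-7,7,-45],"rotation": [0,0,0],"claw": 0},{"translation": [10,5,-75],"rotation": [0,0,0],"claw": 0},{"translation": [55,-5,-80],"rotation": [0,0,0],"claw": 0},{"translation": [100,-10,-80],"rotation": [0,0,0],"claw": 0}])

```text
clock: 3.75
tool_pos: [0.4865, -0.0438, 0.1029]
orientation: [-180.0, -0.0, -175.9]
force: [-0.6, 0.2, 0.5]
opening: 0.0002
gripper_force: 0.0
```

arm_command(steps=[{"translation": [45,-1,0],"rotation": [0,0,0],"claw": 0},{"translation": [85,-1,0],"rotation": [0,0,0],"claw": 0},{"translation": [85,-1,10],"rotation": [0,0,0],"claw": 0},{"translation": [85,-1,20],"rotation": [0,0,0],"claw": 0},{"translation": [85,-1,20],"rotation": [0,0,0],"claw": 0}])

```text
clock: 4.25
tool_pos: [0.4024, -0.0508, 0.0814]
orientation: [-180.0, -0.2, -175.9]
force: [0.4, 0.2, -0.2]
opening: 0.0005
gripper_force: 0.0
```

```bash
python3 w.py
```

```text
tcp fence [[-307.7  -32.5]] z 81.4 yaw -175.87 force f [[0.4 0.2]] -0.2 t 4.25
```

Reachable so far; descend to 20 mm.

arm_command(steps=[{"translation": [0,0,20],"rotation": [0,0,0],"claw": 0},{"translation": [0,0,40],"rotation": [0,0,0],"claw": 0},{"translation": [0,0,58],"rotation": [0,0,0],"claw": 0},{"translation": [0,0,60],"rotation": [0,0,0],"claw": 0},{"translation": [0,0,60],"rotation": [0,0,0],"claw": 0}])

```text
clock: 4.75
tool_pos: [0.403, -0.0509, 0.0221]
orientation: [-179.9, -0.1, -175.9]
force: [-0.1, -0.3, 0.6]
opening: 0.0002
gripper_force: 0.0
```

```bash
python3 w.py
```

```text
tcp fence [[-307.1  -32.6]] z 22.1 yaw -175.87 force f [[-0.1 -0.3]] 0.6 t 4.75
```

arm_command(steps=[{"translation": [-8,6,0],"rotation": [0,0,0],"claw": 0},{"translation": [-16,11,0],"rotation": [0,0,0],"claw": 0},{"translation": [-25,17,0],"rotation": [0,0,0],"claw": 0},{"translation": [-34,22,0],"rotation": [0,0,0],"claw": 0},{"translation": [-43,27,0],"rotation": [0,0,0],"claw": 0}])

```text
clock: 5.25
tool_pos: [0.4435, -0.0205, 0.0228]
orientation: [-180.0, -0.1, -175.9]
force: [-4.6, -0.2, 3.2]
opening: 0.0005
gripper_force: 2.6
```

```bash
python3 w.py t4
```

```text
tcp fence [[-264.5   -5.2]] z 22.8 yaw -175.87 force f [[-4.6  0.2]] 3.2 t 5.25
blank [[-188.8  -96.3]] [24.  43.3] ang -5.1
[[-211.0, -106.0], [-168.0, -110.0], [-166.0, -86.0], [-209.0, -82.0]]
```

arm_command(steps=[{"translation": [-7,3,0],"rotation": [0,0,0],"claw": 0},{"translation": [-14,6,0],"rotation": [0,0,0],"claw": 0},{"translation": [-20,8,0],"rotation": [0,0,0],"claw": 0},{"translation": [-26,10,0],"rotation": [0,0,0],"claw": 0},{"translation": [-26,10,0],"rotation": [0,0,0],"claw": 0}])

```text
clock: 5.8
tool_pos: [0.4703, -0.0083, 0.0228]
orientation: [180.0, 0.1, -175.8]
force: [-0.8, -0.5, -0.5]
opening: 0.0007
gripper_force: 0.3
```

```bash
cat > s.py <<'E'
from h import *
import sys
where()
p,d=save("scene",f"pics/{sys.argv[1]}.png"); W=pts("scene",d)*1000
X=fr(F,A,W[...,:2].reshape(-1,2)).reshape(420,560,2)
m=(abs(W[...,2]-50)<5)&(d>0)&(X[...,0]<-12)&(X[...,0]>-330)&(abs(X[...,1])<180)&(p[...,0].astype(int)-p[...,2]>12)
m=cv2.morphologyEx(m.astype(np.uint8),cv2.MORPH_OPEN,np.ones((3,3)))
c=max(cv2.findContours(m,0,2)[0],key=cv2.contourArea)
w=fr(F,A,ray("scene",c.reshape(-1,2),.05)[:,:2]*1000)
h=cv2.approxPolyDP(c,4,True).reshape(-1,2); print(cv2.contourArea(c),h.tolist()); print(fr(F,A,ray("scene",h,.05)[:,:2]*1000).round(0).tolist())
r=cv2.minAreaRect(w.astype(np.float32));print(r)
E
python3 s.py s5
```

```text
tcp fence [[-237.     4.9]] z 22.8 yaw -175.85 force f [[-0.8 -0.4]] -0.5 t 5.8
2253.5 [[236, 202], [221, 235], [281, 251], [293, 216]]
[[-197.0, -107.0], [-94.0, -85.0], [-124.0, 67.0], [-228.0, 45.0]]
((-160.62413024902344, -20.036865234375), (112.0655288696289, 160.57345581054688), 11.18035888671875)
```

View pics/s5.png

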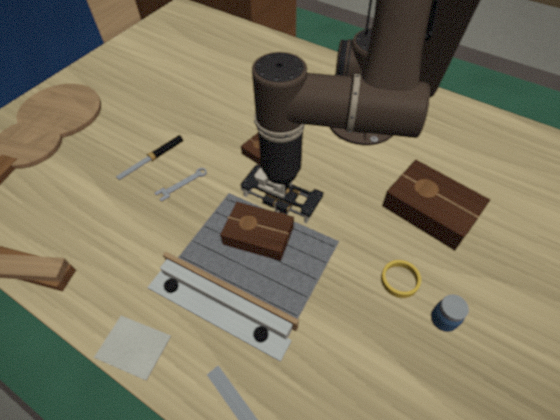

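The scene picture shows the blank clear of the fence, with its top outline at (236,202), (221,235), (281,251) and (293,216). It is 11° off square and 94 mm from the fence at its nearest corner. I back off, open the fingers and push with both, which should square it up.

arm_command(steps=[{"translation": [8,0,0],"rotation": [0,0,0],"claw": 0},{"translation": [16,-12,0],"rotation": [0,0,0],"claw": 40},{"translation": [20,-25,0],"rotation": [0,0,0],"claw": 87},{"translation": [20,-25,0],"rotation": [0,0,0],"claw": 87},{"translation": [20,-25,0],"rotation": [0,0,0],"claw": 87}])

```text
clock: 6.35
tool_pos: [0.451, -0.036, 0.0228]
orientation: [180.0, 0.0, -175.9]
force: [-0.3, 0.1, -0.4]
opening: 0.0269
gripper_force: 0.0
```

arm_command(steps=[{"translation": [-2,0,0],"rotation": [0,0,0],"claw": 87},{"translation": [-4,0,0],"rotation": [0,0,0],"claw": 87},{"translation": [-8,0,0],"rotation": [0,0,0],"claw": 87},{"translation": [-12,0,0],"rotation": [0,0,0],"claw": 87},{"translation": [-16,0,0],"rotation": [0,0,0],"claw": 87}])

```text
clock: 6.85
tool_pos: [0.4674, -0.034, 0.0225]
orientation: [-180.0, 0.0, -175.9]
force: [0.8, -0.8, -0.6]
opening: 0.0669
gripper_force: 0.0
```

arm_command(steps=[{"translation": [-5,0,0],"rotation": [0,0,0],"claw": 87},{"translation": [-10,0,0],"rotation": [0,0,0],"claw": 87},{"translation": [-15,0,0],"rotation": [0,0,0],"claw": 87},{"translation": [-20,0,0],"rotation": [0,0,0],"claw": 87},{"translation": [-24,0,0],"rotation": [0,0,0],"claw": 87}])

```text
clock: 7.35
tool_pos: [0.4905, -0.0324, 0.0223]
orientation: [180.0, -0.1, -175.9]
force: [-3.9, 1.9, 1.3]
opening: 0.0869
gripper_force: 2.0
```

```bash
python3 s.py s6
```

```text
tcp fence [[-218.5  -20.5]] z 22.3 yaw -175.87 force f [[-3.8  2.2]] 1.3 t 7.35
2296.0 [[238, 202], [217, 233], [273, 257], [290, 223]]
[[-200.0, -102.0], [-94.0, -97.0], [-101.0, 58.0], [-206.0, 48.0]]
((-151.32862854003906, -22.50244140625), (114.44522094726562, 161.4853057861328), 1.2459431886672974)
```

arm_command(steps=[{"translation": [-4,0,0],"rotation": [0,0,0],"claw": 87},{"translation": [-8,0,0],"rotation": [0,0,0],"claw": 87},{"translation": [-12,0,0],"rotation": [0,0,0],"claw": 87},{"translation": [-16,0,0],"rotation": [0,0,0],"claw": 87},{"translation": [-20,0,0],"rotation": [0,0,0],"claw": 87}])

```text
clock: 7.9
tool_pos: [0.5097, -0.0315, 0.0223]
orientation: [-180.0, -0.1, -175.9]
force: [-6.6, -0.9, 3.9]
opening: 0.0868
gripper_force: 3.0
```

```bash
python3 s.py s7; python3 w.py t7
```

```text
tcp fence [[-199.4  -21. ]] z 22.3 yaw -175.92 force f [[-6.6 -0.4]] 3.9 t 7.9
2348.0 [[234, 207], [213, 238], [268, 263], [287, 230]]
[[-181.0, -103.0], [-77.0, -97.0], [-81.0, 56.0], [-184.0, 51.0]]
((-133.805908203125, -24.04279327392578), (162.55979919433594, 114.65785217285156), 89.28898620605469)
tcp fence [[-198.3  -20.8]] z 22.3 yaw -175.9 force f [[-1.1 -0.6]] 0.0 t 7.95Traceback (most recent call last):
  File "w.py", line 5, in <module>
    p,d=save("top",f"pics/{sys.argv[1]}.png"); c,s,a,b=blank(p,d); print("blank",fr(F,A,c).round(1),np.round(s,1),"ang",round(a-A,1)); print(fr(F,A,b).round(0).tolist())
                                                       ~~~~~^^^^^
  File "h.py", line 24, in blank
    cs=cv2.findContours(m,0,2)[0]; c=max(cs,key=cv2.contourArea)
                                     ~~~^^^^^^^^^^^^^^^^^^^^^^^^
ValueError: max() iterable argument is empty
```

arm_command(steps=[{"translation": [-8,0,0],"rotation": [0,0,0],"claw": 87},{"translation": [-16,0,0],"rotation": [0,0,0],"claw": 87},{"translation": [-24,0,0],"rotation": [0,0,0],"claw": 87},{"translation": [-32,0,0],"rotation": [0,0,0],"claw": 87},{"translation": [-40,0,0],"rotation": [0,0,0],"claw": 87}])

```text
clock: 8.5
tool_pos: [0.5512, -0.0281, 0.0224]
orientation: [-180.0, -0.0, -175.9]
force: [-2.4, 0.1, -2.0]
opening: 0.087
gripper_force: 1.6
```

```bash
cat >> s.py <<'E'
def edge(m,x0,x1,y0,y1,f,nm):
    q=[]
    for y in np.arange(y0,y1,5):
        k=m&(abs(X[...,1]-y)<4)&(X[...,0]>x0)&(X[...,0]<x1)
        if k.sum()>2: q.append((y,f(X[...,0][k])))
    q=np.array(q); g=np.polyfit(q[:,0],q[:,1],1); r=q[:,1]-np.polyval(g,q[:,0]); q=q[abs(r)<2*r.std()+.1]; g=np.polyfit(q[:,0],q[:,1],1)
    print(nm,"slope deg",np.degrees(np.arctan(g[0])).round(2),"x@0",g[1].round(1),"at y -25",np.polyval(g,-25).round(1),len(q))
z=(abs(W[...,2]-50)<5)&(d>0)
cx=r[0][0]
edge(z,-16,20,-165,165,np.min,"fence face")
br=z&(p[...,0].astype(int)-p[...,2]>12)
edge(br,cx-75,cx+80,r[0][1]-60,r[0][1]+60,np.min,"blank rear")
edge(br,cx-75,min(cx+80,-8),r[0][1]-60,r[0][1]+60,np.max,"blank front")
E
python3 s.py s8
```

```text
tcp fence [[-157.7  -20.6]] z 22.4 yaw -175.88 force f [[-2.3  0.2]] -2.0 t 8.5
2507.0 [[225, 219], [203, 250], [259, 277], [278, 242]]
[[-139.0, -103.0], [-38.0, -99.0], [-40.0, 55.0], [-143.0, 48.0]]
((-92.33424377441406, -23.929794311523438), (162.09716796875, 113.3166275024414), 89.97716522216797)
fence face slope deg -0.17 x@0 6.0 at y -25 6.1 66
blank rear slope deg 2.99 x@0 -145.0 at y -25 -146.3 23
blank front slope deg 0.21 x@0 -37.0 at y -25 -37.1 24
```

View pics/s8.png

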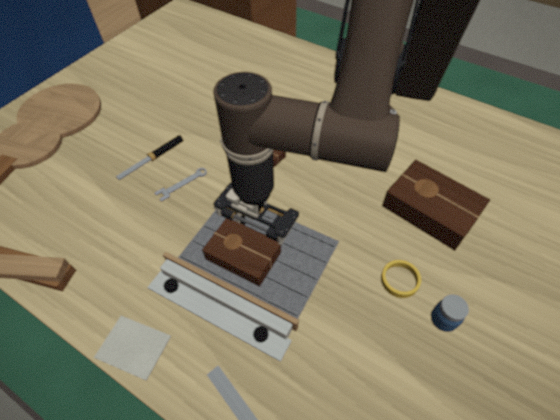

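The picture shows the blank square to the fence, with its front edge (203,250)–(259,277) parallel to the face. The gap is about 40 mm and the blank lies well within the fence's ends.

arm_command(steps=[{"translation": [-7,0,0],"rotation": [0,0,0],"claw": 87},{"translation": [-14,0,0],"rotation": [0,0,0],"claw": 87},{"translation": [-20,0,0],"rotation": [0,0,0],"claw": 87},{"translation": [-25,0,0],"rotation": [0,0,0],"claw": 87},{"translation": [-29,0,0],"rotation": [0,0,0],"claw": 87}])

```text
clock: 9.05
tool_pos: [0.5798, -0.026, 0.0225]
orientation: [-180.0, -0.0, -175.9]
force: [-5.2, -0.6, 0.3]
opening: 0.0871
gripper_force: 2.4
```

arm_command(steps=[{"translation": [-1,0,0],"rotation": [0,0,0],"claw": 87},{"translation": [-2,0,0],"rotation": [0,0,0],"claw": 87},{"translation": [-3,0,0],"rotation": [0,0,0],"claw": 87},{"translation": [-4,0,0],"rotation": [0,0,0],"claw": 87},{"translation": [-5,0,0],"rotation": [0,0,0],"claw": 87}])

```text
clock: 9.55
tool_pos: [0.5844, -0.0257, 0.0226]
orientation: [-180.0, -0.0, -175.9]
force: [-3.8, -0.5, -0.5]
opening: 0.087
gripper_force: 2.2
```

arm_command(steps=[{"translation": [-1,0,0],"rotation": [0,0,0],"claw": 87},{"translation": [-2,0,0],"rotation": [0,0,0],"claw": 87},{"translation": [-3,0,0],"rotation": [0,0,0],"claw": 87},{"translation": [-4,0,0],"rotation": [0,0,0],"claw": 87},{"translation": [-4,0,0],"rotation": [0,0,0],"claw": 87}])

```text
clock: 10.05
tool_pos: [0.5888, -0.0253, 0.0226]
orientation: [-180.0, 0.0, -175.9]
force: [-3.9, -0.5, -0.9]
opening: 0.087
gripper_force: 1.8
```

```bash
python3 s.py s9
```

```text
tcp fence [[-120.   -20.6]] z 22.6 yaw -175.87 force f [[-4.  -0.3]] -0.9 t 10.05
2268.5 [[216, 231], [197, 258], [254, 286], [270, 255], [230, 232]]
[[-98.0, -102.0], [-13.0, -99.0], [-15.0, 57.0], [-102.0, 49.0], [-112.0, -70.0]]
((-61.83366394042969, -23.834129333496094), (100.42286682128906, 161.71275329589844), 0.38294634222984314)
fence face slope deg 1.26 x@0 -4.7 at y -25 -5.2 66
blank rear slope deg 3.67 x@0 -105.6 at y -25 -107.2 23
blank front slope deg -0.14 x@0 -8.6 at y -25 -8.5 23
```

Still moving freely; creep on, watching the force.

arm_command(steps=[{"translation": [-0.7,0,0],"rotation": [0,0,0],"claw": 87},{"translation": [-1.4,0,0],"rotation": [0,0,0],"claw": 87},{"translation": [-2.1,0,0],"rotation": [0,0,0],"claw": 87},{"translation": [-2.8,0,0],"rotation": [0,0,0],"claw": 87},{"translation": [-2.8,0,0],"rotation": [0,0,0],"claw": 87}])

```text
clock: 10.6
tool_pos: [0.5915, -0.0252, 0.0225]
orientation: [-180.0, 0.0, -175.9]
force: [-3.4, -0.8, -0.1]
opening: 0.0871
gripper_force: 2.1
```

arm_command(steps=[{"translation": [-0.5,0,0],"rotation": [0,0,0],"claw": 87},{"translation": [-1,0,0],"rotation": [0,0,0],"claw": 87},{"translation": [-1.5,0,0],"rotation": [0,0,0],"claw": 87},{"translation": [-2,0,0],"rotation": [0,0,0],"claw": 87},{"translation": [-2,0,0],"rotation": [0,0,0],"claw": 87}])

```text
clock: 11.1
tool_pos: [0.5934, -0.025, 0.0226]
orientation: [-180.0, 0.0, -175.9]
force: [-4.1, -0.3, 0.3]
opening: 0.087
gripper_force: 2.2
```

arm_command(steps=[{"translation": [-0.5,0,0],"rotation": [0,0,0],"claw": 87},{"translation": [-1,0,0],"rotation": [0,0,0],"claw": 87},{"translation": [-1.5,0,0],"rotation": [0,0,0],"claw": 87},{"translation": [-2,0,0],"rotation": [0,0,0],"claw": 87},{"translation": [-2,0,0],"rotation": [0,0,0],"claw": 87}])

```text
clock: 11.6
tool_pos: [0.5937, -0.025, 0.0225]
orientation: [-180.0, -0.2, -175.9]
force: [-11.6, 0.7, 6.8]
opening: 0.0872
gripper_force: 5.2
```

arm_command(steps=[{"translation": [-0.5,0,0],"rotation": [0,0,0],"claw": 87},{"translation": [-1,0,0],"rotation": [0,0,0],"claw": 87},{"translation": [-1.5,0,0],"rotation": [0,0,0],"claw": 87},{"translation": [-2,0,0],"rotation": [0,0,0],"claw": 87},{"translation": [-2,0,0],"rotation": [0,0,0],"claw": 87}])

```text
clock: 12.1
tool_pos: [0.5938, -0.0252, 0.0224]
orientation: [-180.0, -0.3, -175.9]
force: [-16.5, 1.6, 11.8]
opening: 0.0871
gripper_force: 8.2
```

Contact with the fence: motion has stopped and the force is rising. One more firm press, then I withdraw and check.

arm_command(steps=[{"translation": [-1,0,0],"rotation": [0,0,0],"claw": 87},{"translation": [-2,0,0],"rotation": [0,0,0],"claw": 87},{"translation": [-3,0,0],"rotation": [0,0,0],"claw": 87},{"translation": [-3,0,0],"rotation": [0,0,0],"claw": 87},{"translation": [-3,0,0],"rotation": [0,0,0],"claw": 87}])

```text
clock: 12.6
tool_pos: [0.5938, -0.0254, 0.0219]
orientation: [-180.0, -0.6, -175.9]
force: [-24.5, 2.5, 16.9]
opening: 0.0867
gripper_force: 12.2
```

arm_command(steps=[{"translation": [5,0,0],"rotation": [0,0,0],"claw": 87},{"translation": [20,0,0],"rotation": [0,0,0],"claw": 87},{"translation": [40,0,-20],"rotation": [0,0,0],"claw": 87},{"translation": [40,0,-65],"rotation": [0,0,0],"claw": 87},{"translation": [40,0,-110],"rotation": [0,0,0],"claw": 87}])

```text
clock: 13.1
tool_pos: [0.5613, -0.0272, 0.1342]
orientation: [-180.0, 0.1, -175.8]
force: [1.3, 0.4, -0.3]
opening: 0.0869
gripper_force: 0.0
```

arm_command(steps=[{"translation": [10,-45,-15],"rotation": [0,0,0],"claw": 87},{"translation": [20,-90,-30],"rotation": [0,0,0],"claw": 87},{"translation": [30,-135,-40],"rotation": [0,0,0],"claw": 87},{"translation": [40,-180,-50],"rotation": [0,0,0],"claw": 87},{"translation": [50,-225,-60],"rotation": [0,0,0],"claw": 87}])

```text
clock: 13.6
tool_pos: [0.5282, -0.2575, 0.1943]
orientation: [-179.9, 0.3, -175.8]
force: [1.6, 0.5, -0.7]
opening: 0.087
gripper_force: 0.0
```

arm_command(steps=[{"translation": [15,-45,0],"rotation": [0,0,0],"claw": 87},{"translation": [30,-90,0],"rotation": [0,0,0],"claw": 87},{"translation": [45,-135,0],"rotation": [0,0,0],"claw": 87},{"translation": [60,-180,0],"rotation": [0,0,0],"claw": 87},{"translation": [60,-180,0],"rotation": [0,0,0],"claw": 87}])

```text
clock: 14.1
tool_pos: [0.4794, -0.4449, 0.1927]
orientation: [-179.8, 0.1, -176.1]
force: [-0.4, 0.4, -0.5]
opening: 0.0871
gripper_force: 0.0
```

```bash
python3 - <<'E'
from h import *
where(); p,d=save("top","pics/t10.png")
cv2.imwrite("pics/t10c.png",cv2.resize(cv2.cvtColor(p,4)[90:240,120:460],None,fx=2.3,fy=2.3,interpolation=2))
W=pts("top",d)*1000; X=fr(F,A,W[...,:2].reshape(-1,2)).reshape(420,560,2)
m=(abs(W[...,2]-50)<7)&(d>0)&(p.sum(2)<230)&(X[...,0]>-140)&(X[...,0]<20)&(abs(X[...,1])<175)
c=max(cv2.findContours(cv2.morphologyEx(m.astype(np.uint8),cv2.MORPH_CLOSE,np.ones((5,5))),0,2)[0],key=cv2.contourArea)
print(cv2.minAreaRect(fr(F,A,ray("top",c.reshape(-1,2),.05)[:,:2]*1000).astype(np.float32)))
E
```

```text
tcp fence [[-259.4 -431.1]] z 192.7 yaw -176.11 force f [[-0.3  0.4]] -0.5 t 14.1
((-54.19169616699219, -28.118431091308594), (108.91816711425781, 157.1778564453125), 0.46355411410331726)
```

View pics/t10c.png

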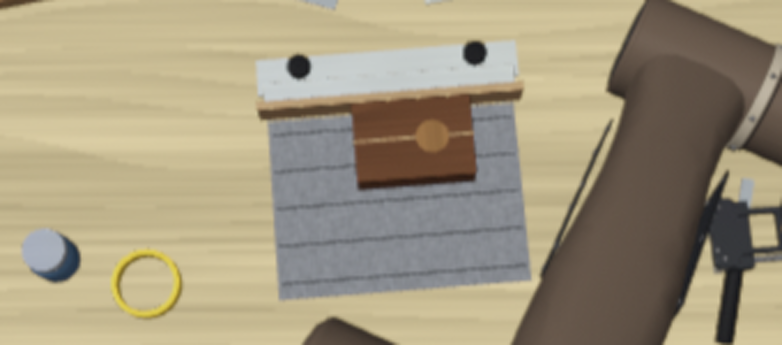

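The crop shows the blank flush against the fence: its front edge runs (352,108)–(470,97) along the face, within both ends. The tape and jar are where they were, and the hand is away at z = 0.19.

```bash
python3 -c "
from plant import ctrl
print(ctrl.close_job())"
```

```text
the job is handed in; nothing more can be done
None
```

The blank now sits with a long side flush against the fence, its middle at x ≈ -54 mm and both ends well inside the fence's; the hand is clear at z = 0.19 m, and I handed the job in at about 14 s (no verdict came back).

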